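# Board carrier up the inspection ramp

### The arm

A 6-joint arm with a two-finger parallel gripper is mounted at the origin on the work surface. World frame = base frame: x ahead of the robot, y to its left, z up, the work surface at z = 0. Lengths are in m, angles in rad, forces in N, time in s.
With the tool pointing down it reaches from about 0.3 to 0.875 m from the base axis. Payload 4.2 kg.
Tool frame: the origin (TCP) lies midway between the tips of the shut fingers; the grasp point (between the pads) lies 19 mm behind it; z points along the fingers, y is the line along which they close (so a half turn about z gives the same grasp; the last joint's range is limited). The gripper opens to 85 mm and grips with 20 to 120 N. Pads are 22 mm wide; open, the fingers measure 114 mm over their backs; the gripper's body (76 mm by 85 mm) begins 54 mm behind the grasp point. The pads swing forward as they close: fully open they stand 13 mm farther back than shut.
Start: joints at [1.112, 0.32, 1.565, -0, 1.257, -0.02], TCP at [0.244, 0.521, 0.207] pointing down, gripper open.
Joint ranges: [-3.11, 3.11], [-0.84, 2.01], [0.21, 2.61], [-1.34, 4.49], [0.05, 2.63], [-2.56, 2.56]. Speed limits (rad/s): [2.57, 2.57, 3.14, 3.14, 3.14, 3.14].

### API

Orientations are given as [roll, pitch, yaw] about the fixed x, y, z axes, in that order (R = Rz(yaw) Ry(pitch) Rx(roll)).
In Python, from plant import env gives the robot as it stands. The module is installed in compiled form; this text tells all that it offers. Calls block until the motion is done:
- env.goto(position, orientation): joint-space move of the TCP to a pose.
- env.movel(position, max_speed=0.15, orientation=None, f_stop=None): straight line of the TCP; orientation=None keeps the orientation; max_speed is the mean speed in m/s. With f_stop (N) it stops when the force on the tool has changed by that much, and returns True; else False.
- env.set_joints(angles): joint-space move.
- env.set_gripper(opening, force=None): opening from 0.0 (shut) to 1.0 (fully open); force is the grip in N (None keeps the last); returns when the fingers have stopped.
- env.hold(seconds).
- env.solve_ik(position, orientation): joint angles nearest the present ones, or None.
- env.capture(name): name is "scene" or "top" or "wrist"; returns a dict with "pixels" (400x640x3 uint8, red, green, blue), "depth" (400x640 float32, m along the optical axis (not along the pixel's ray), 0 where there is no reading), "fovy" (degrees; the focal length in pixels is half the picture's height over the tangent of half this angle, whatever the lens; pixels are square), "cx", "cy" (the principal point, pixels), "position" and "attitude" of the camera in the world; the wrist camera has in their place "hand_eye" (4x4, takes a point from camera to tool coordinates, whose origin is the TCP and whose axes are the flange's). Camera axes: x right, y down, z forward; pixel columns grow to the right and rows downward; lengths in m; the calibration is good to about 2 mm. A picture is of the moment at which its call begins: read the wrist's pose just before it.
A pose or a line that the arm cannot do raises env.Unreachable and nothing moves.
- env.sign_off(): hands the job in; it is judged then, once.
Readings, each from a call of its own:
- env.read_time(): time.
- env.read_joints(): joint angles.
- env.read_qvel(): joint speeds.
- env.read_tau(): joint torques, N m.
- env.read_eef_pos(): TCP position.
- env.read_eef_rot(): TCP orientation.
- env.read_wrist_force(): force on the tool from outside, world axes, zero at the start.
- env.read_ft_torque(): the same for the moment, N m.
- env.read_grip_width(): opening from 0.0 (shut) to 1.0 (fully open).
- env.read_gripper_force(): force on a finger pad.
Only numpy, scipy, OpenCV 4.12 (cv2) and the standard library are available. Lean on these libraries where they do the work, as an engineer would, in place of code of your own. Each camera call takes 0.05 s, during which the arm holds its last target. There are 200 camera calls.

### The job

Set the grey circuit-board carrier into the open foot of the inspection ramp's channel, nose uphill, and push it up the ramp, under the hold-down lips, until you feel its nose seat on the sprung stop. Press it home firmly but without ramming the stop, ease off, and leave it flat in the channel, still touching the stop. Leave the other things on the bench where they are.

Things in the scene. Friction and masses are not known exactly. Their poses are not given: they have to be found in the camera images.
- carrier_center (a point): Centre of the carrier, 18 mm above its underside: grey plastic, about 250 g, 100 mm long (x; nose at +x), base plate 8 mm thick, 70 mm wide (64 mm over the last 8 mm at each end), and on it a clamp body 44 mm wide (y), 100 mm long, top 36 mm above the underside, with a dark green circuit board on top. z up. Grip it across the 44 mm body. End faces are plain, 36 mm high, 44 mm wide.
- carrier_nose (a point): Middle of the lower edge of the carrier's nose face (the end clad with a bright steel plate): 50 mm towards its +x and 18 mm below its centre. The carrier lies at one of three places on the bench, turned up to 0.6 rad from the world's x.
- ramp: Fixed aluminium ramp, 270 mm long, 104 mm wide; origin on the bench under its middle, x level and pointing uphill, z up. Its sliding surface rises at 8 degrees towards +x from the foot. Friction holds the carrier on it when let go; sliding the carrier up takes about 2 to 5 N.
- ramp_foot (a point): Lower end of the ramp's sliding surface, middle: 135 mm behind the ramp's origin (-x) and 10 mm above the bench; axes as the ramp's (level). The side guides, 9 mm high above the surface, are 85 mm apart here and narrow to 75 mm at 120 mm up the slope, and stay so above. The carrier is laid in here, below the lips.
- ramp_lips (a point): On the sliding surface, middle, 125 mm up the slope from the foot: here the hold-down lips begin. From here up they stand over both sides of the channel, undersides 11.5 mm and tops 15.5 mm above the surface, 58 mm open between them. The carrier cannot be laid in from above here: its base plate slides under the lips, its body between them.
- stop_block: Steel block across the channel, 50 mm wide, 32 high, 20 long, 215 to 235 mm up the slope. Origin: middle of its downhill face's lower edge; x uphill along the slope, z square to it. Through it, 18 mm above the surface, runs a screw with a round rubber nose: the stop. The nose sticks out downhill 14 to 64 mm, differently each time and not measured: feel for it. Seat it by pushing with 10 to 14 N.
- stop_bore (a point): Middle of the stop block's downhill face, 18 mm above the sliding surface, where the screw comes out; axes as the stop block's. The rubber nose, 18 mm across, yields by up to 6 mm at 3 N per mm, and is rigid beyond. Over 15 N on it is ramming. The push includes the 2 to 5 N that sliding takes. When the carrier is let go its friction on the ramp holds it on the slightly pressed nose if one eases off slowly.
- flux_jar: Bystander: glass jar with a black cap, 56 mm across, 55 mm high; origin under its middle.
- tin: Bystander: plain low tin, 60 mm across, 45 mm high; origin under its middle.
- tweezers: Bystander: steel tweezers, 120 x 10 mm, 7 mm high, lying along its x; origin under its middle.
- screwdriver: Bystander: black-handled screwdriver, 160 mm long, lying along its x; origin under its middle.
- phone: Bystander: black phone lying flat, 150 mm (its x) x 72 mm x 8 mm; origin under its middle.
- screw_dish: Bystander: shallow steel dish, 72 mm across, 22 mm high; origin under its middle.
- solvent: Bystander: small white bottle, 48 mm across, 120 mm high; origin under its middle.

How it is judged:
On the way, in this order (a step that is already met when the one before it is completed fails the run):
1. the carrier lies flat in the channel, nose uphill, below or just under the lips, short of the stop (y of carrier_nose in the frame of stop_block between -0.009 and 0.009 m and z of carrier_nose in the frame of stop_block between -0.004 and 0.004 m and angle between the z axis of carrier_center and the z axis of stop_block, either way round below 0.05 rad and x of carrier_nose in the frame of stop_block between -0.26 and -0.08 m and x of carrier_center in the frame of stop_block below -0.125 m), for 0.2 s.
2. the carrier's nose bears on the stop with more than 4 N for 0.15 s (y of carrier_nose in the frame of stop_block between -0.009 and 0.009 m and z of carrier_nose in the frame of stop_block between -0.004 and 0.004 m and angle between the z axis of carrier_center and the z axis of stop_block, either way round below 0.05 rad and contact force between carrier and stop_block above 4 N), for 0.15 s.
At the end, for the whole second after the job is handed in: The carrier is at rest in the channel, nose uphill and still touching the stop's nose (over 0.2 N), within 9 mm of the block's middle across, within 4 mm of the sliding surface, flat to it within 0.05 rad and in line with it within 0.1 rad (y of carrier_nose in the frame of stop_block between -0.009 and 0.009 m and z of carrier_nose in the frame of stop_block between -0.004 and 0.004 m and angle between the z axis of carrier_center and the z axis of stop_block, either way round below 0.05 rad and contact force between carrier and stop_block above 0.2 N and x of carrier_nose in the frame of stop_block above -0.07 m and angle between the x axis of carrier_center and the x axis of stop_block, either way round below 0.1 rad and x of carrier_center in the frame of stop_block below -0.05 m and linear speed of carrier below 0.01 m/s).
It fails at once if the carrier is rammed on the stop (more than 15 N) (contact force between carrier and stop_block above 15 N).
It fails at once if a bystander is moved by more than 30 mm (distance of any of flux_jar, tin, tweezers, screwdriver, phone, screw_dish, solvent from where it was at the start of the episode above 0.03 m).
It also fails if it takes over 64 s, if anything falls off the work surface, if the arm or the gripper's body presses on something with over 40 N, if the wrist force passes 120 N, or if a joint passes its speed limit or range.

## Working session

There is one attempt and no reset: what is moved stays moved. The work goes in short steps, each a Python script; the robot and the scene stay as the last script left them, time stands still between calls to the robot, and variables do not carry over. Pictures are saved under pics/ and viewed, at most 10 in all, crops included, and the job is handed in when it is done.

```bash
mkdir -p pics; cat > h.py <<'E'
import numpy as np, cv2
from plant import env
from scipy.spatial.transform import Rotation as R
def cap(name,tag):
    p=np.array(env.read_eef_pos()); r=env.read_eef_rot()
    c=env.capture(name); cv2.imwrite(f'pics/{tag}.png',cv2.cvtColor(c['pixels'],cv2.COLOR_RGB2BGR))
    np.savez(f'pics/{tag}.npz',p=p,r=r,**{k:np.array(v) for k,v in c.items()}); return c
def cloud(tag):
    c=np.load(f'pics/{tag}.npz'); f=200/np.tan(np.radians(float(c['fovy']))/2)
    d=c['depth']; v,u=np.mgrid[0:400,0:640]
    P=np.stack([(u-c['cx'])/f*d,(v-c['cy'])/f*d,d],-1)
    if 'hand_eye' in c:
        H=c['hand_eye']; P=P@H[:3,:3].T+H[:3,3]
        return P@rot(c['r']).T+c['p']
    return P@rot(c['attitude']).T+c['position']
def rot(a):
    a=np.array(a)
    return a if a.shape==(3,3) else R.from_quat(a).as_matrix() if a.size==4 else R.from_euler('xyz',a).as_matrix()
E
python3 - <<'E'
from h import *
for n in('top','scene'):
    c=cap(n,n); print(n,c['fovy'],c['cx'],c['cy'],c['position'],c['attitude'])
print(env.read_eef_pos(),env.read_eef_rot(),env.read_time(),env.read_wrist_force())
E
```

```text
top 50.93967079058492 317.74784452302816 195.11578407185334 [0.43139828 0.00789196 1.12674598] [-2.9950513  -0.00796826 -1.54226141]
scene 42.3741517551799 317.8943293991483 204.21069582702398 [ 1.24419454 -0.15390574  0.99757747] [-2.53073206 -0.01561483  1.34856733]
[0.24408763 0.52010183 0.20585849] [-3.13998424e+00 -2.11165407e-05  2.70281448e+00] 0.1 [-0.31898622  0.39912436  0.23223558]
```

View pics/top.png

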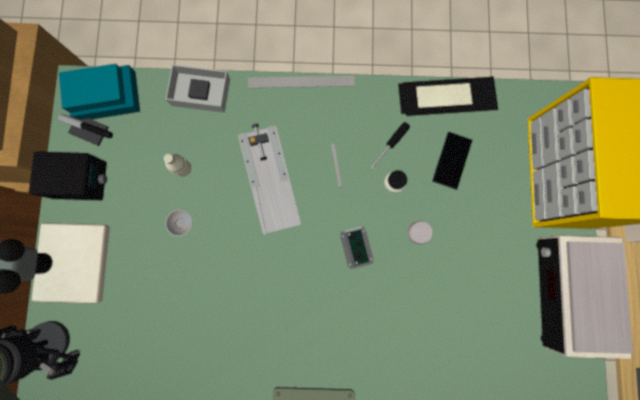

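View pics/scene.png

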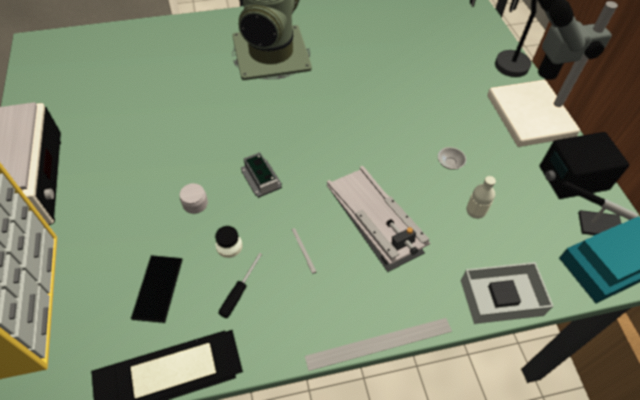

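The top view shows the ramp from its foot near (281,228) up to the stop near (258,140), and the carrier near (357,247). Next I'll enlarge both views and get the 3D geometry.

```bash
cat > a.py <<'E'
from h import *
P=cloud('top'); 
a=cv2.imread('pics/top.png')[120:280,230:390]; b=cv2.imread('pics/scene.png')[140:270,230:440]
a=cv2.resize(a,(400,400),interpolation=3); b=cv2.resize(b,(400,248),interpolation=3)
o=np.zeros((400,800,3),np.uint8); o[:,:400]=a; o[:248,400:]=b; cv2.imwrite('pics/crop.png',o)
for n in('top','scene'):
    P=cloud(n); 
    pts=dict(top=[(281,228),(270,190),(258,140),(357,247),(340,310),(240,124),(272,124)],scene=[(350,190),(380,225),(260,172),(300,120)])[n]
    for u,v in pts: print(n,u,v,np.round(P[v,u],4))
    z=P[...,2]
# carrier: high points near its top
P=cloud('top'); w=np.zeros((400,640),bool); w[222:275,335:380]=1
for lo,hi in((.028,.045),(.004,.045)):
    m=w&(P[...,2]>lo)&(P[...,2]<hi); q=P[m][:,:2].astype(np.float32); r=cv2.minAreaRect(q*1000); print(m.sum(),r,cv2.boxPoints(r).round(1).tolist(),np.median(P[m][:,2]))
# ramp
w=np.zeros((400,640),bool); w[115:240,232:305]=1
m=w&(P[...,2]>.006)&(P[...,2]<.1); q=P[m][:,:2].astype(np.float32)
r=cv2.minAreaRect(q*1000); print(m.sum(),r,cv2.boxPoints(r).round(1).tolist())
E
python3 a.py
```

```text
top 281 228 [0.5052 0.0986 0.0116]
top 270 190 [0.6048 0.1313 0.0211]
top 258 140 [0.7267 0.1625 0.0719]
top 357 247 [ 0.4604 -0.1016  0.0333]
top 340 310 [ 0.2966 -0.0631 -0.0021]
top 240 124 [ 0.7918  0.2257 -0.0021]
top 272 124 [ 0.7944  0.1367 -0.0016]
scene 350 190 [0.5533 0.0959 0.0165]
scene 380 225 [0.6735 0.1319 0.0344]
scene 260 172 [ 0.4721 -0.1048  0.0376]
scene 300 120 [0.2899 0.0289 0.0007]
675 ((459.7445068359375, -102.04347229003906), (99.95589447021484, 44.5652961730957), 15.425219535827637) [[405.6000061035156, -93.9000015258789], [417.5, -136.8000030517578], [513.7999877929688, -110.19999694824219], [502.0, -67.30000305175781]] 0.036405719431788386
1020 ((460.3504943847656, -106.43626403808594), (124.19623565673828, 113.98722839355469), 1.9773519039154053) [[396.29998779296875, -51.599998474121094], [400.29998779296875, -165.5], [524.4000244140625, -161.3000030517578], [520.4000244140625, -47.29999923706055]] 0.035010445821200054
4041 ((632.5293579101562, 132.93453979492188), (282.028076171875, 134.11358642578125), 9.931414604187012) [[482.1000061035156, 174.6999969482422], [505.20001220703125, 42.599998474121094], [783.0, 91.19999694824219], [759.9000244140625, 223.3000030517578]]
```

View pics/crop.png

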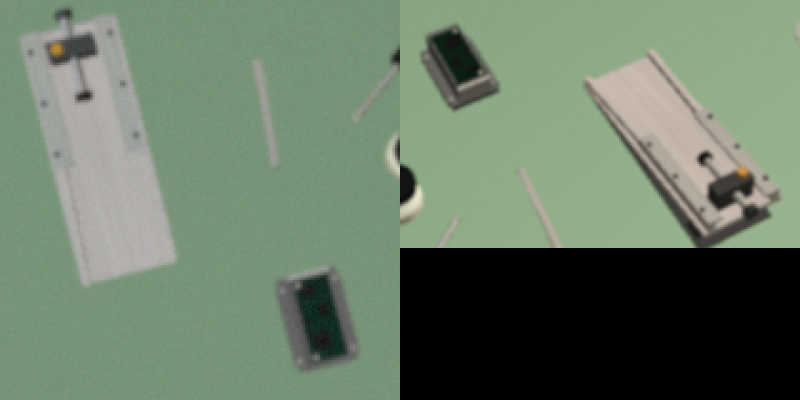

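The ramp's lips, stop screw and foot are clear. The carrier's bright nose is at its +x end, with yaw about 15.4° and centre about (0.460, -0.102). Next is a wrist view over the ramp, then one over the carrier.

```bash
python3 - <<'E'
from h import *
for y in (0.2,0.2+np.pi,.2-np.pi):
  for p in([.56,.11,.36],[.46,-.1,.06],[.54,.11,.06],[.46,.09,.06]): print(y,p,env.solve_ik(p,[np.pi,0,y]))
env.goto([.55,.11,.38],[np.pi,0,.24]); c=cap('wrist','w1'); print(c['hand_eye'])
env.goto([.44,-.10,.25],[np.pi,0,.27]); c=cap('wrist','w2'); print(env.read_time())
o=np.hstack([cv2.resize(cv2.imread(f'pics/w{i}.png'),(400,250)) for i in(1,2)]); cv2.imwrite('pics/w12.png',o)
E
```

```text
0.2 [0.56, 0.11, 0.36] [ 1.73807138e-01  2.61366568e-01  1.27061935e+00 -4.44089210e-16
  1.60960674e+00  1.54460346e+00]
0.2 [0.46, -0.1, 0.06] [-2.38492523e-01  3.10348789e-01  2.00403051e+00 -4.44089210e-16
  8.27213353e-01  1.13230380e+00]
0.2 [0.54, 0.11, 0.06] [ 1.80085008e-01  4.16724547e-01  1.82326900e+00 -4.44089210e-16
  9.01599109e-01  1.55088133e+00]
0.2 [0.46, 0.09, 0.06] [ 1.68674205e-01  3.07654488e-01  2.00839905e+00 -4.44089210e-16
  8.25539113e-01  1.53947053e+00]
3.3415926535897933 [0.56, 0.11, 0.36] [ 0.17380714  0.26136657  1.27061935  0.          1.60960674 -1.59698919]
3.3415926535897933 [0.46, -0.1, 0.06] [-0.23849252  0.31034879  2.00403051  0.          0.82721335 -2.00928885]
3.3415926535897933 [0.54, 0.11, 0.06] [ 0.18008501  0.41672455  1.823269    0.          0.90159911 -1.59071132]
3.3415926535897933 [0.46, 0.09, 0.06] [ 0.16867421  0.30765449  2.00839905  0.          0.82553911 -1.60212212]
-2.941592653589793 [0.56, 0.11, 0.36] [ 0.17380714  0.26136657  1.27061935  0.          1.60960674 -1.59698919]
-2.941592653589793 [0.46, -0.1, 0.06] [-0.23849252  0.31034879  2.00403051  0.          0.82721335 -2.00928885]
-2.941592653589793 [0.54, 0.11, 0.06] [ 0.18008501  0.41672455  1.823269    0.          0.90159911 -1.59071132]
-2.941592653589793 [0.46, 0.09, 0.06] [ 0.16867421  0.30765449  2.00839905  0.          0.82553911 -1.60212212]
[[ 3.71408992e-04 -9.61075313e-01 -2.76286274e-01  6.96482499e-02]
 [ 9.99999365e-01  6.29054863e-05  1.12546976e-03 -8.68818672e-04]
 [-1.06428128e-03 -2.76286517e-01  9.61074726e-01 -1.66140190e-01]
 [ 0.00000000e+00  0.00000000e+00  0.00000000e+00  1.00000000e+00]]
3.2
```

View pics/w12.png

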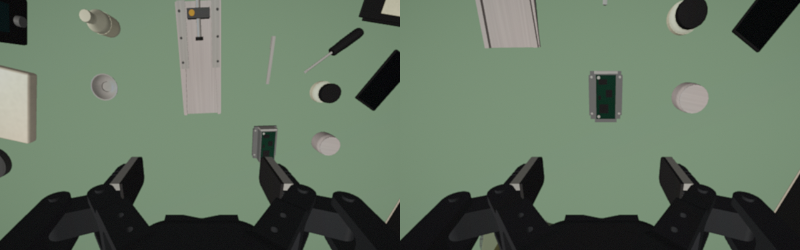

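```bash
cat > b.py <<'E'
from h import *
def ramp(tag,yaw=.25,c=np.array([.62,.13]),verbose=1):
    P=cloud(tag).reshape(-1,3)
    for it in range(6):
        u=np.array([np.cos(yaw),np.sin(yaw)]); n=np.array([-u[1],u[0]])
        d=P[:,:2]-c; s=d@u; t=d@n; z=P[:,2]
        m=(z>.006)&(z<.1)&(abs(t)<.075)&(abs(s)<.16)
        S=[];M=[];W=[]
        for b in np.arange(-.12,.125,.01):
            k=m&(abs(s-b)<.005)
            if k.sum()<30: continue
            lo,hi=np.percentile(t[k],[1,99]); S.append(b);M.append((lo+hi)/2);W.append(hi-lo)
        S,M,W=map(np.array,(S,M,W)); g=abs(W-.104)<.008
        k,b=np.polyfit(S[g],M[g],1); yaw+=np.arctan(k); c=c+n*b
    k=m&(abs(t)<.03)&(s<.0)&(s>-.12)&(abs(z-np.median(z[m&(abs(t)<.03)&(s<0)]))<.02)
    A=np.c_[s[k],t[k],np.ones(k.sum())]; pl=np.linalg.lstsq(A,z[k],rcond=None)[0]
    k=m&(abs(t)<.04); foot=np.percentile(s[k],.5)
    if verbose: print(tag,'yaw',yaw,'widths',W.round(3),'M',(M*1e3).round(1),'plane',pl,'foot s',foot,'foot xy',c+u*foot, 'z0',pl[2]+pl[0]*foot, 's where z=.01',(.01-pl[2])/pl[0])
    return yaw,c+u*foot
if __name__=='__main__':
  np.set_printoptions(linewidth=200)
  ramp('top');ramp('w1')
  for tag in('w1','w2'):
    P=cloud(tag); m=(abs(P[...,0]-.46)<.08)&(abs(P[...,1]+.1)<.06)&(P[...,2]>.025)&(P[...,2]<.05)
    r=cv2.minAreaRect((P[m][:,:2]*1000).astype(np.float32)); print(tag,m.sum(),r,np.median(P[m][:,2]))
    m=(abs(P[...,0]-.33)<.02)&(abs(P[...,1]+.1)<.02);print(np.median(P[m][:,2]) if m.any() else 0)
E
python3 b.py
```

```text
top yaw 0.28409929420723823 widths [0.101 0.099 0.101 0.101 0.102 0.101 0.101 0.102 0.101 0.102 0.101 0.101 0.101 0.102 0.101 0.102 0.102 0.102 0.101 0.102 0.101 0.101 0.101 0.101 0.101] M [-0.5 -0.9 -0.1 -0.   0.6 -0.2  0.3  0.4  0.6  0.2  0.6 -0.  -0.3 -0.   0.  -0.1  0.1 -0.1 -0.1  0.2  0.  -0.1 -0.5 -0.2 -0. ] plane [0.13974161 0.0003589  0.02665382] foot s -0.12073606496942485 foot xy [0.50371237 0.09769462] z0 0.009781970118892556 s where z=.01 -0.1191758290422021
w1 yaw 0.28333272014131217 widths [0.101 0.102 0.102 0.102 0.102 0.102 0.102 0.102 0.102 0.102 0.102 0.102 0.102 0.102 0.102 0.103 0.102 0.102 0.102 0.102 0.102 0.102 0.102 0.101 0.102] M [-0.2  0.2  0.1 -0.2  0.2 -0.   0.2 -0.1  0.1 -0.2  0.1 -0.2  0.  -0.1 -0.1  0.3 -0.1  0.1 -0.1  0.1 -0.2 -0.2  0.2  0.1 -0.1] plane [ 0.14089216 -0.00348411  0.02586479] foot s -0.12028512638339715 foot xy [0.50447266 0.09652825] z0 0.008917562476558456 s where z=.01 -0.11260238882571315
w1 1263 ((460.71148681640625, -103.2092056274414), (99.94703674316406, 45.1325569152832), 15.609689712524414) 0.03550001229061539
-0.0013256136210492708
w2 2934 ((460.0474548339844, -103.06783294677734), (99.36004638671875, 44.091148376464844), 15.646742820739746) 0.03550550368609946
-0.0013088954201202485
```

```bash
cat > g.py <<'E'
from h import *
YR=.2835; FOOT=np.array([.504,.097,.010]); TILT=np.radians(8)
RR=rot([0,-TILT,YR]); XS,YS,ZS=RR.T   # ramp surface axes (columns)
XS,YS,ZS=RR[:,0],RR[:,1],RR[:,2]
ORI=[np.pi,-TILT,YR]
def S(s,h,t=0): return FOOT+XS*s+YS*t+ZS*h
def where(): d=np.array(env.read_eef_pos())-FOOT; return d@RR
E
python3 - <<'E'
from g import *
o=[np.pi,0,.272]
env.goto([.46,-.103,.09],o)
env.movel([.46,-.103,.007],.08); print(env.read_eef_pos(),env.read_wrist_force())
env.set_gripper(0.0,60); print(env.read_grip_width(),env.read_gripper_force(),env.read_wrist_force())
env.movel([.46,-.103,.12],.12); print(env.read_eef_pos(),env.read_wrist_force(),env.read_grip_width())
env.goto(S(.054,.007+.08),ORI); env.hold(.3)
print(env.read_wrist_force(),where(),env.read_time())
cap('wrist','w3');cap('scene','s3')
a=cv2.imread('pics/w3.png')[:,120:520]; b=cv2.resize(cv2.imread('pics/s3.png')[100:280,230:410],(400,400),interpolation=3)
cv2.imwrite('pics/c3.png',np.hstack([a,b]))
E
```

```text
[ 0.46042928 -0.10311318  0.00742152] [ 0.88833485 -0.64081096  0.17221768]
0.4690229579733026 59.49829816818237 [-0.56347143 -0.40362007  7.77445582]
[ 0.45927108 -0.10282759  0.11915649] [ 0.19871518  0.05526697 -2.17570373] 0.46915953800739757
[-0.18528683 -0.38217155 -3.0308225 ] [ 0.05379349 -0.00103999  0.08719222] 7.8833
```

View pics/c3.png

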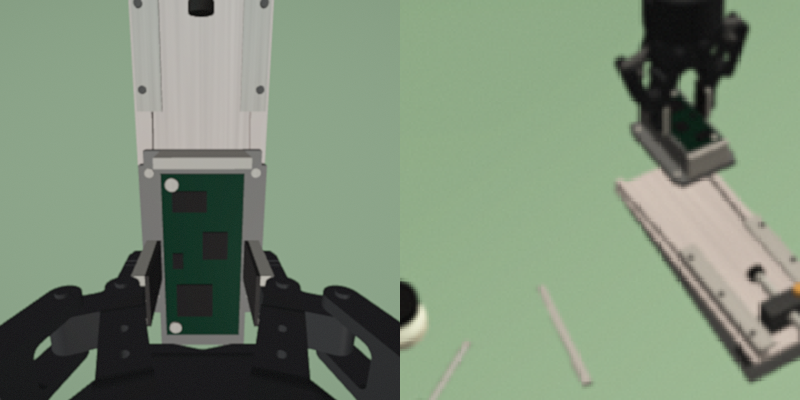

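The wrist view shows the carrier held square, nose uphill, centred at about column 202. The channel is centred at about 200, so they line up and I can lower it.

```bash
python3 - <<'E'
from g import *
env.movel(S(.054,.007+.012),.08); env.hold(.2)
print(env.read_wrist_force())
print(env.movel(S(.054,.007-.004),.015,f_stop=4), where(), env.read_wrist_force())
env.hold(.3); print(where(),env.read_wrist_force(),env.read_ft_torque())
E
```

```text
[-0.78837553 -1.13887737 -3.12231314]
True [5.38961396e-02 1.40763400e-05 8.23011601e-03] [-0.11923532 -0.3186479   3.78054742]
[5.38583359e-02 2.92860801e-05 8.20107519e-03] [-0.10595162  0.59206515  5.55779198] [-0.03389137 -0.02129925 -0.02303737]
```

```bash
python3 - <<'E'
from g import *
env.set_gripper(.8); env.movel(where()[0]*XS+FOOT+ZS*.1,.12)
env.movel(S(-.07,.1),.2); cap('wrist','w4')
env.set_gripper(0.0)
env.movel(S(-.07,.014),.12); env.hold(.3)
print(env.read_wrist_force(),where(),env.read_time())
P=cloud('w4'); Q=(P-FOOT)@RR
m=(abs(Q[...,1])<.04)&(abs(Q[...,0]-.05)<.09)&(Q[...,2]>.028)&(Q[...,2]<.042)
r=cv2.minAreaRect((Q[m][:,:2]*1000).astype(np.float32)); print(m.sum(),r)
A=np.c_[Q[m][:,:2],np.ones(m.sum())]; print(np.linalg.lstsq(A,Q[m][:,2],rcond=None)[0])
cv2.imwrite('pics/c4.png',cv2.imread('pics/w4.png')[:,120:520])
E
```

```text
[ 0.02497403 -0.04403374 -0.11156406] [-6.96172953e-02 -3.51314011e-05  1.44735945e-02] 14.15
6979 ((36.656612396240234, 0.47876930236816406), (67.0594482421875, 44.12351608276367), 0.041966140270233154)
[0.00713734 0.00067306 0.03566926]
```

View pics/c4.png

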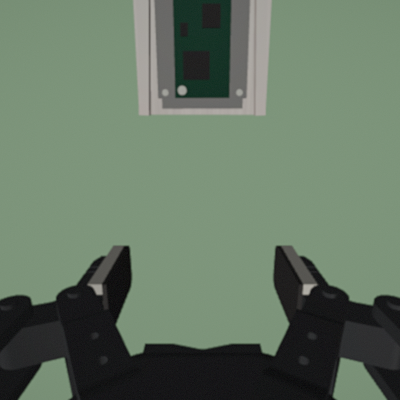

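The carrier lies flat and in line in the channel. Now I push its tail with the fingers shut.

```bash
python3 - <<'E'
from g import *
f=lambda: -np.mean([np.array(env.read_wrist_force())@XS for _ in range(3)])
H=.014; f0=f()
print('touch',env.movel(S(-.0,H),.02,f_stop=1.5),where()[0],f()-f0)
s=where()[0]; n=0
print(env.movel(S(s+.035,H),.03,f_stop=8),where()[0],f()-f0,env.read_time())
hit=env.movel(S(s+.11,H),.018,f_stop=8.5); print(hit,where(),f()-f0,env.read_time())
env.hold(.3);print(f()-f0,where())
E
```

```text
touch False -2.856867975972436e-05 -0.25676309788411195
False 0.03470250631897487 -0.20684620084849467 19.1167
False [1.09939689e-01 3.01293387e-06 1.39862652e-02] 0.3208150574027738 23.4333
-0.34126345838108674 [1.09949976e-01 1.04953150e-05 1.39848013e-02]
```

```bash
python3 - <<'E'
from g import *
print(env.read_grip_width(),env.read_wrist_force())
cap('wrist','w5');cap('scene','s5')
a=cv2.imread('pics/w5.png')[:,120:520]; b=cv2.resize(cv2.imread('pics/s5.png')[130:280,290:440],(400,400),interpolation=3)
cv2.imwrite('pics/c5.png',np.hstack([a,b]))
E
```

```text
0.0008877854983746396 [ 0.25914605 -0.00769239  0.66847622]
```

View pics/c5.png

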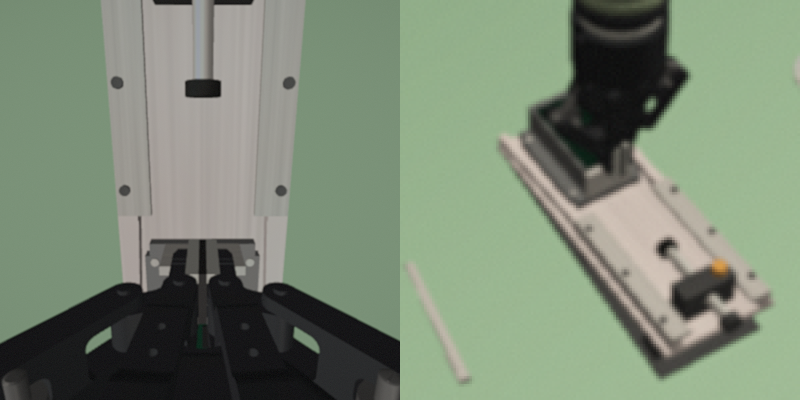

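```bash
python3 - <<'E'
from g import *
np.set_printoptions(linewidth=220,suppress=True)
for tag in('w5','s5'):
    Q=(cloud(tag)-FOOT)@RR; D=np.load(f'pics/{tag}.npz')['depth']
    m=(D>0)&(abs(Q[...,1])<.022)&(Q[...,0]>-.05)&(Q[...,0]<.14)&(Q[...,2]<.15)
    print(tag)
    for a in np.arange(-.02,.14,.01):
        k=m&(abs(Q[...,0]-a)<.005); 
        if k.any(): print(round(a,3),k.sum(),(np.percentile(Q[k][:,2],[2,10,25,50,75,98])*1e3).round(1))
Q=(cloud('w5')-FOOT)@RR
for v in range(225,345,8): print(v,[tuple((Q[v,u]*1e3).round().astype(int)) for u in(280,300,322,340,360)])
cv2.imwrite('pics/c6.png',cv2.resize(cv2.imread('pics/s5.png')[135:225,310:400],(600,600),interpolation=3))
E
```

```text
w5
0.05 40 [34.8 35.3 35.6 36.1 36.7 37.2]
0.06 164 [35.1 35.5 35.9 36.5 36.9 38. ]
0.07 45 [35.1 35.6 35.9 36.3 36.9 37.8]
0.09 22 [33.9 34.4 34.8 35.1 35.3 36.2]
0.1 1647 [-1.6 -0.8  3.9 20.1 35.9 89.9]
0.11 1653 [-2.1 -1.6 -1.1 -0.4 75.9 94.9]
0.12 9947 [ -1.5  -0.2  65.8  89.2 117.7 127.7]
0.13 11757 [ -1.4 101.7 111.2 121.3 130.4 135.3]
s5
-0.02 12 [-12.7 -10.2  -9.6  -8.5  -7.3  -4.6]
-0.01 5 [-10.5 -10.2  -9.5  -9.5  -6.4  -5.1]
0.0 7 [32.2 32.7 33.1 34.1 35.1 35.8]
0.01 39 [32.7 34.  34.8 36.  37.  38.5]
0.02 14 [17.5 33.3 36.2 36.6 38.1 39. ]
0.03 7 [32.7 33.1 34.4 35.6 36.2 37.4]
0.04 19 [32.6 34.1 34.4 35.5 38.1 40.4]
0.05 14 [33.7 34.6 35.8 36.5 37.7 38.4]
0.06 11 [32.6 35.3 35.9 36.7 37.2 38.5]
0.07 14 [31.5 34.2 34.7 35.7 36.1 38.9]
0.08 21 [16.5 33.7 34.2 36.1 36.8 39.8]
0.09 25 [24.4 33.3 34.9 36.1 36.9 38.1]
0.1 136 [-3.6  0.1  4.6 14.  28.2 92.1]
0.11 123 [-3.6 -1.6 -0.4  2.7 55.4 98.1]
0.12 341 [ -2.3  -0.6  50.9  79.4  97.6 144. ]
0.13 233 [ -2.8  -1.1   1.5 116.  133.7 145.5]
225 [(np.int64(111), np.int64(27), np.int64(-1)), (np.int64(111), np.int64(14), np.int64
[... 2655 characters left out ...]
(107))]
321 [(np.int64(127), np.int64(12), np.int64(110)), (np.int64(127), np.int64(7), np.int64(111)), (np.int64(99), np.int64(1), np.int64(75)), (np.int64(126), np.int64(-4), np.int64(110)), (np.int64(126), np.int64(-9), np.int64(109))]
329 [(np.int64(128), np.int64(11), np.int64(114)), (np.int64(126), np.int64(6), np.int64(113)), (np.int64(65), np.int64(1), np.int64(37)), (np.int64(124), np.int64(-4), np.int64(110)), (np.int64(126), np.int64(-9), np.int64(113))]
337 [(np.int64(127), np.int64(11), np.int64(117)), (np.int64(127), np.int64(6), np.int64(116)), (np.int64(60), np.int64(1), np.int64(37)), (np.int64(122), np.int64(-4), np.int64(111)), (np.int64(127), np.int64(-8), np.int64(117))]
```

View pics/c6.png

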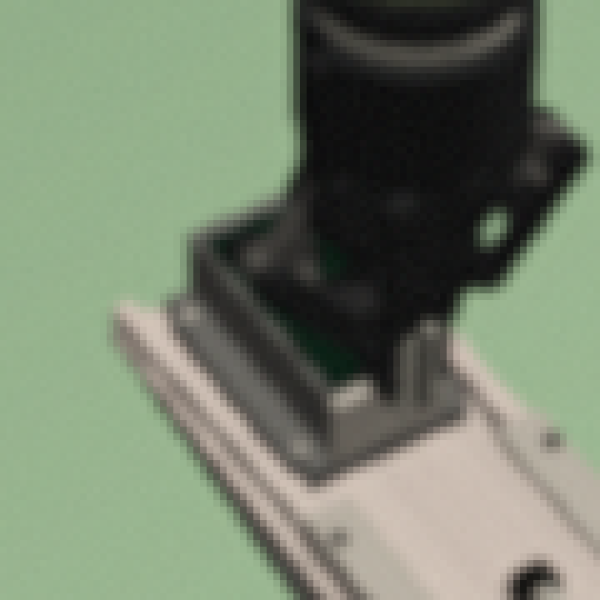

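```bash
python3 - <<'E'
from g import *
np.set_printoptions(linewidth=220,suppress=True)
c=np.load('pics/w5.npz'); f=200/np.tan(np.radians(float(c['fovy']))/2); H=np.linalg.inv(c['hand_eye'])
for q in([0,0,0],[.011,0,0],[.011,0,-.019],[0,0,-.03],[.011,0,-.03]):
    p=H[:3,:3]@q+H[:3,3]; print('proj',q,p,c['cx']+f*p[0]/p[2],c['cy']+f*p[1]/p[2])
Q=((cloud('s5')-FOOT)@RR*1e3).round().astype(int)
for v in range(181,199,2): print(v,[Q[v,u].tolist() for u in range(366,382,3)])
print(c['r'],env.read_eef_rot(),env.read_eef_pos())
E
```

```text
proj [0, 0, 0] [0.00068625 0.02089386 0.17895996] 323.31110866521385 236.3024960966354
proj [0.011, 0, 0] [0.00069191 0.01032217 0.17592034] 323.341821570555 218.1761924643523
proj [0.011, 0, -0.019] [0.00071113 0.01557244 0.15766015] 323.5220545254697 230.69091488282
proj [0, 0, -0.03] [0.00071661 0.02918376 0.15012809] 323.60406619825216 260.5350940217587
proj [0.011, 0, -0.03] [0.00072226 0.01861207 0.14708847] 323.64685341204927 239.35649673723708
181 [[117, -16, 91], [124, -13, 96], [125, -6, 92], [120, 5, 83], [124, 10, 83], [47, 74, -17]]
183 [[120, -18, 88], [121, -11, 86], [125, -6, 86], [123, 4, 79], [51, 62, -14], [50, 72, -22]]
185 [[117, -16, 78], [124, -12, 82], [120, -2, 74], [122, 4, 72], [53, 61, -19], [58, 66, -18]]
187 [[115, -14, 70], [119, -9, 71], [122, -3, 70], [124, 3, 69], [82, 41, 10], [63, 63, -19]]
189 [[116, -15, 65], [116, -7, 60], [123, -4, 65], [123, 4, 60], [86, 39, 8], [91, 44, 10]]
191 [[116, -15, 58], [118, -8, 56], [121, -2, 56], [118, 8, 47], [88, 37, 4], [96, 40, 9]]
193 [[118, -16, 54], [117, -7, 48], [122, -3, 51], [102, 19, 20], [95, 32, 6], [101, 37, 9]]
195 [[103, -6, 28], [119, -8, 44], [119, 0, 40], [105, 18, 17], [101, 29, 7], [100, 38, 1]]
197 [[104, -6, 23], [104, 2, 18], [104, 10, 14], [105, 17, 11], [103, 27, 3], [102, 37, -3]]
[-3.14115267 -0.13597031  0.28346351] [-3.1411563  -0.13601032  0.28345387] [0.60667507 0.12692772 0.03915708]
```

Depth from both cameras shows the shut fingertips at about h = 38 mm, some 24 mm behind the nominal TCP. They passed over the carrier without touching it, and its nose is still at s = 103 mm. I'll retreat, go lower behind the tail with a force guard, and push again.

```bash
python3 - <<'E'
from g import *
f=lambda: -np.mean([np.array(env.read_wrist_force())@XS for _ in range(3)])
env.movel(S(.11,.05),.15); env.movel(S(-.045,.05),.25)
env.movel(S(-.045,.010),.15); env.hold(.1)
print('low',env.movel(S(-.045,-.008),.05,f_stop=3),where()); env.hold(.2)
f0=f()
print('touch',env.movel(S(.0,-.008),.03,f_stop=1.5),where(),f()-f0,env.read_wrist_force(),env.read_time())
E
```

```text
low False [-4.52428202e-02  1.04667177e-05 -8.28906686e-03]
touch True [-7.53251089e-03  5.22254833e-05 -8.30234144e-03] -0.03276112673079431 [-0.16657719  0.72736314  0.07879493] 27.3583
```

```bash
python3 - <<'E'
from g import *
f=lambda: -np.mean([np.array(env.read_wrist_force())@XS for _ in range(3)])
H=-.008; s=where()[0]; f0=f()
print(env.movel(S(s+.035,H),.03,f_stop=8),where(),f(),env.read_time())
hit=env.movel(S(s+.105,H),.015,f_stop=8.5); print(hit,where(),f(),f0,env.read_wrist_force(),env.read_time())
env.hold(.15);print(f(),where())
E
```

```text
False [ 2.75574827e-02 -1.16074652e-05 -7.89792739e-03] 1.2344812053218077 28.7
True [ 0.07526091  0.00013826 -0.00850034] 0.43284130565274176 -0.05407100482235199 [-0.65913697  0.17127285  1.05181261] 31.675
0.21583002705273838 [ 0.07419392  0.00023309 -0.00885026]
```

```bash
python3 - <<'E'
from g import *
f=lambda: -np.mean([np.array(env.read_wrist_force())@XS for _ in range(3)])
H=-.008; s=.0735
for i in range(30):
    s+=.0004; env.movel(S(s,H),.01); env.hold(.08); v=f(); print(round(s*1e3,1),round(where()[0]*1e3,2),round(v,2))
    if v>10.5: break
print(env.read_time(),env.read_wrist_force())
E
```

```text
73.9 74.0 0.3
74.3 74.3 -0.3
74.7 74.72 0.98
75.1 75.09 1.14
75.5 75.09 1.16
75.9 75.11 3.51
76.3 75.09 5.23
76.7 75.22 5.04
77.1 75.35 6.17
77.5 75.45 7.03
77.9 75.56 6.8
78.3 75.67 7.68
78.7 75.72 7.5
79.1 75.71 8.99
79.5 75.96 8.89
79.9 75.91 9.76
80.3 76.11 10.9
37.5083 [-11.21202151  -4.31041446   6.84818656]
```

```bash
python3 - <<'E'
from g import *
f=lambda: -np.mean([np.array(env.read_wrist_force())@XS for _ in range(6)])
H=-.008; s=.0803
for i in range(6):
    v=f()
    if v>12.0: break
    s+=.0003; env.movel(S(s,H),.01); env.hold(.08); print(round(s*1e3,1),round(where()[0]*1e3,2),round(f(),2))
env.hold(.2); print(f(),where(),env.read_time())
cap('wrist','w7'); cv2.imwrite('pics/c7.png',cv2.imread('pics/w7.png')[:,120:520])
Q=(cloud('w7')-FOOT)@RR; k=(abs(Q[...,1]-.016)<.003)&(abs(Q[...,2]-.025)<.008)&(Q[...,0]<.22)
print('nose s',np.median(Q[k][:,0]),k.sum())
k=(abs(Q[...,1])<.03)&(Q[...,2]>.028)&(Q[...,2]<.034)&(Q[...,0]>.19)&(Q[...,0]<.24); print('block face',np.percentile(Q[k][:,0],[2,50]))
E
```

```text
80.6 76.24 10.21
80.9 76.21 10.04
81.2 76.37 10.48
81.5 76.35 12.23
12.601977515975861 [ 0.07633993  0.00029269 -0.00827423] 39.0417
nose s 0.08366408332661017 18Traceback (most recent call last):
  File "<stdin>", line 12, in <module>
    return _quantile_unchecked(
        a, q, axis, out, overwrite_input, method, keepdims, weights)
    return _ureduce(a,
                    func=_quantile_ureduce_func,
    ...<5 lines>...
                    overwrite_input=overwrite_input,
                    method=method)
    r = func(a, **kwargs)
    result = _quantile(arr,
                       quantiles=q,
    ...<2 lines>...
                       out=out,
                       weights=wgt)
    slices_having_nans = np.isnan(arr[-1, ...])
                                  ~~~^^^^^^^^^
IndexError: index -1 is out of bounds for axis 0 with size 0
```

View pics/c7.png

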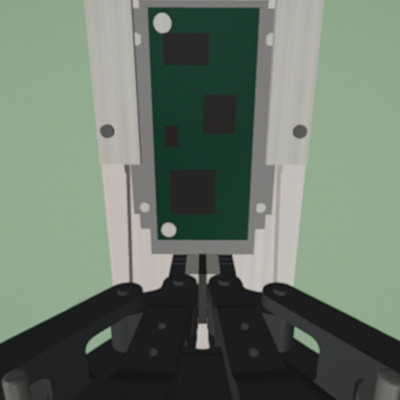

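```bash
python3 - <<'E'
from h import *
from g import S,FOOT,RR
for t in('w5','w4','w1'):
    Q=(cloud(t)-FOOT)@RR
    k=(abs(Q[...,1])<.012)&(Q[...,2]>.015)&(Q[...,2]<.031)&(Q[...,0]>.13)&(Q[...,0]<.213)
    print(t,k.sum(), np.percentile(Q[k][:,0],[1,5,25,50,75]) if k.any() else '')
E
```

```text
w5 1573 [0.18595193 0.18679961 0.1904961  0.19678609 0.20495025]
w4 0 
w1 176 [0.18641804 0.18743422 0.19124883 0.19675252 0.20461672]
```

The rubber nose was at s≈186 mm in the earlier view. The carrier's nose is now at about 186.8 mm under a 12.6 N push, so it's seated. Next I ease off slowly.

```bash
python3 - <<'E'
from g import *
f=lambda: -np.mean([np.array(env.read_wrist_force())@XS for _ in range(4)])
H=-.008
for s in (.079,.077,.0755,.074,.073):
    env.movel(S(s,H),.003); print(s,where()[0],f(),env.read_time())
env.movel(S(.02,H),.06); env.hold(.2)
cap('wrist','w8'); print(env.read_time())
for t in('w7','w8'):
    Q=(cloud(t)-FOOT)@RR
    k=(abs(Q[...,1])<.03)&(Q[...,2]>.030)&(Q[...,2]<.042)&(Q[...,0]>.07)&(Q[...,0]<.2)
    A=np.c_[Q[k][:,:2],np.ones(k.sum())]; print(t,cv2.minAreaRect((Q[k][:,:2]*1e3).astype(np.float32)),'tail',np.percentile(Q[k][:,0],1),np.linalg.lstsq(A,Q[k][:,2],rcond=None)[0])
    m=(abs(Q[...,1])<.012)&(Q[...,2]>.015)&(Q[...,2]<.031)&(Q[...,0]>.17)&(Q[...,0]<.213);print(m.sum())
E
```

```text
0.079 0.0765083890436357 6.530398139494058 40.075
0.077 0.07640280896001622 4.739706051189146 40.8917
0.0755 0.07591662206945225 2.4039379492522515 41.5417
0.074 0.07489029146650818 0.19621666387929693 42.1917
0.073 0.07301203018149946 -0.32402333670254746 42.675
43.9583
w7 ((132.99481201171875, 0.66253662109375), (44.36449432373047, 100.693603515625), 89.89791107177734) tail 0.0841373612363293 [-0.00041283  0.00295464  0.0360573 ]
0
w8 ((106.78801727294922, 0.5031356811523438), (40.657047271728516, 44.372894287109375), 0.009088918566703796) tail 0.08689314443654861 [0.02286231 0.00652647 0.03348865]
0
```

```bash
python3 -c "
from plant import env
print(env.sign_off())"
```

```text
the job is handed in; nothing more can be done
None
```

I handed the job in at about 44 s of the 64 s allowed: the carrier was pushed to 12.6 N against the sprung stop, eased off slowly and left in the channel; the final touch on the stop is inferred from force readings, not seen, and no verdict came back.

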